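# Fit the trough on the shaker and hold the long tube tipped over it

### The arm

A 6-joint arm with a two-finger parallel gripper is mounted at the origin on the work surface. World frame = base frame: x ahead of the robot, y to its left, z up, the work surface at z = 0. Lengths are in m, angles in rad, forces in N, time in s.
With the tool pointing down it reaches from about 0.4 to 0.825 m from the base axis. Payload 7 kg.
Tool frame: the origin (TCP) lies at the very end of the fingers, on their centre line; the grasp point (between the pads) lies arm.hold_point_z behind it (arm.hold_point_z is the distance from the TCP to the grasp point, in m); z points along the fingers, y is the line along which they close (so a half turn about z gives the same grasp; the last joint's range is limited). The gripper opens to 88 mm and grips with 3 to 60 N. Pads are 19 mm wide; open, the fingers measure 130 mm over their backs; the gripper's body (78 mm by 193 mm) begins 47 mm behind the grasp point.
Start: joints at [1.394, 0.359, 0.012, 0, -1.224, -0.288], TCP at [0.303, 0.603, 0.227] pointing down, gripper open.
Joint ranges: [-3.07, 3.07], [-1.43, 2.12], [-1.02, 1.25], [-3.03, 1.67], [-3.05, -0], [-3.03, 3.03]. Speed limits (rad/s): [2.39, 2.39, 3.01, 3.14, 3.14, 3.14].

### API

Orientations are given as [roll, pitch, yaw] about the fixed x, y, z axes, in that order (R = Rz(yaw) Ry(pitch) Rx(roll)).
In Python, from station import arm gives the robot as it stands.
- The arm moves only by the tool nudge_tcp, called after "Call:" as name(argument=value, ...) on one line, values as JSON. Schema: {"type":"object","properties":{"deltas":{"type":"array","items":{"type":"array","items":{"type":"array","items":{"type":"number"},"minItems":5,"maxItems":5},"minItems":1,"maxItems":20},"minItems":1,"maxItems":1},"squeeze":{"type":"number"},"only":{"type":"string"},"quiet":{"type":"boolean"},"lines":{"type":"string"}},"required":["deltas"],"additionalProperties":false}. deltas is a list that holds a single list of rows (three levels of brackets), with 1 to 20 rows, each of 5 numbers: the finger opening in m, then dx, dy, dz in units of 25 mm, then a turn about the tool's z in units of 0.2 rad; each row is the pose to reach, as a shift and turn from the pose commanded when the call began, along the tool's axes at that moment; what a row does not reach only later rows make up. A row lasts 1/12 s, in which the tool goes at most 0.0417 m and 0.125 rad, less where a joint would pass 70% of its speed; a pose out of reach is approached as far as the arm can. The fingers move at their own pace and stop on an object; squeeze is the grip in N (left out, the last holds). Time passes only in rows, so rows that do not move let the fingers close. The tool returns the time, the measured TCP pose, the force, the opening and the grip force at its end. only (a regular expression) keeps the lines of the reply that match it, lines (a string "A,B") keeps lines A to B, and quiet returns only ok. Input that does not fit is refused with a message, and nothing moves.
- arm.get_state(): the state, without advancing time (a new reading comes with each control period).
- arm.grab_frame(name): name is "side" or "top" or "wrist"; returns the picture (420x560x3 uint8, red, green, blue); there is no depth.
- arm.camera_params(name): a dict with "fx", "fy", "cx", "cy" (pixels), "T" (4x4, takes a point from camera to world coordinates); the wrist camera has in their place "hand_eye" (4x4, takes a point from camera to tool coordinates, whose origin is the TCP and whose axes are the flange's). Camera axes: x right, y down, z forward; pixel columns grow to the right and rows downward; lengths in m; the calibration is good to about 2 mm. A picture is of the moment at which its call begins: read the wrist's pose just before it. camera_params takes no time and is no camera call.
- arm.job_done(): hands the job in; it is judged then, once.
The state is a dict: "t": time; "q": joint angles; "qd": joint speeds; "joint_efforts": joint torques, N m; "eef_pos": TCP position; "ee_rot": TCP orientation; "force": force on the tool from outside, world axes, zero at the start; "moment": the same for the moment, N m; "width": finger opening in m; "gripper_force": force on a finger pad.
Only numpy, scipy, OpenCV 4.12 (cv2) and the standard library are available. Lean on these libraries where they do the work, as an engineer would, in place of code of your own. Each camera call takes 0.05 s, during which the arm holds its last target. There are 200 camera calls.

### The job

First fit the loose steel trough fully home on the shaker base, with its two holes over the base's two pegs, and let go of it. Then draw the long tube up out of the rack and finish holding it in the gripper, mouth above the trough and tipped halfway over (about 45 degrees, mouth end up) as if about to pour, the whole tube higher than the trough's rim and touching nothing but the fingers; do not put it down or let go. Leave the two short tubes, the bottle and the tip box where they are.

Things in the scene. Friction and masses are not known exactly. Their poses are not given: they have to be found in the camera images.
- base: Fixed white shaker base with an aluminium top plate and a black knob on its -x side, 150 (x) x 190 (y) x 40 mm high, yaw within 0.35 rad. Origin: centre of its underside, z up. Two upright steel pegs, diameter 10 mm, stand on its top at y = -60 and +60 mm (x = 0), 16 mm high, the upper 7 mm tapering to a 4 mm tip.
- seat (a point): Point at the centre of the base's top face, midway between the foot of the two pegs, 40 mm above the bench; axes as the base. When the trough is home, its origin lies here.
- trough: Loose steel trough, 0.25 kg, flat on the bench at first: plate 60 (x) x 156 (y) x 6 mm with an open box 60 (x) x 80 (y) mm on it, walls 3 mm, rim 41 mm above the underside. Plate ears stick out 38 mm at both y ends, each with a 14 mm through hole at y = -60 / +60 mm, x = 0. Origin: centre of underside, z up. Grip from above across the box in x (60 mm, no ears there). Fits either way round.
- trough_rim (a point): Centre of the trough's mouth, at rim height, 41 mm above the trough's origin.
- rack: Fixed grey block rack 60 (x) x 190 (y) x 70 mm high, origin at the centre of its underside. Four round holes of 28 mm, 55 mm deep (floor 15 mm above the bench), in a row along its y at -67.5, -22.5, +22.5 and +67.5 mm. Three hold a tube, one is empty; which is which varies.
- tube: The long tube: loose straight open amber glass tube, 25 mm outside diameter, 150 mm long, wall 2 mm, about 45 g. Origin: centre of its closed foot, z along the tube to the mouth. It starts upright in the rack, its mouth about 165 mm above the bench, 55 mm higher than the short tubes.
- tube_mouth (a point): Centre of the long tube's open mouth, 150 mm from its origin along its z.
- short1: Short tube, like the long one but 95 mm long, 30 g; upright in the rack, mouth 110 mm above the bench. Not to be disturbed. Origin: centre of its foot.
- short2: The other short tube, the same as short1. Not to be disturbed.
- bottle: Small pale translucent bottle with a white cap, 50 mm diameter, 85 mm high, standing beyond the work; origin at the centre of its underside. Not to be disturbed.
- tipbox: Blue plastic box 80 (x) x 120 (y) x 50 mm high, beyond the work; origin at the centre of its underside. Not to be disturbed.

How it is judged:
On the way, in this order (a step that is already met when the one before it is completed fails the run):
1. the trough is fully home on the two pegs and let go (horizontal distance between trough and seat below 0.004 m and z of trough in the frame of seat between -0.003 and 0.003 m and angle between the y axis of trough and the y axis of base, either way round below 0.06 rad and angle between trough's own z axis and vertical below 0.05 rad and contact force between trough and the fingers below 0.05 N), for 0.3 s.
2. the long tube is held by the fingers, drawn right out of the rack (height (world z) of tube above 0.075 m and contact force between tube and the fingers above 0.5 N and contact force between tube and rack below 0.05 N and contact force between tube and base below 0.05 N and contact force between tube and trough below 0.05 N and contact force between tube and short1 below 0.05 N and contact force between tube and short2 below 0.05 N and contact force between tube and bottle below 0.05 N and contact force between tube and tipbox below 0.05 N), for 0.2 s.
At the end, for the whole second after the job is handed in: Trough home on the pegs (4 mm sideways, 3 mm height, 0.06 rad turn, 0.05 rad level). Long tube held still by the fingers alone, leaning 0.57 to 1.0 rad from upright, mouth end up, mouth centre above the box (30 mm in trough x, 40 mm in y), foot centre over 88 mm above the bench (horizontal distance between trough and seat below 0.004 m and z of trough in the frame of seat between -0.003 and 0.003 m and angle between the y axis of trough and the y axis of base, either way round below 0.06 rad and angle between trough's own z axis and vertical below 0.05 rad and angle between tube's own z axis and vertical between 0.57 and 1 rad and x of tube_mouth in the frame of trough between -0.03 and 0.03 m and y of tube_mouth in the frame of trough between -0.04 and 0.04 m and height (world z) of tube above 0.088 m and contact force between tube and the fingers above 0.5 N and contact force between tube and rack below 0.05 N and contact force between tube and base below 0.05 N and contact force between tube and trough below 0.05 N and contact force between tube and short1 below 0.05 N and contact force between tube and short2 below 0.05 N and contact force between tube and bottle below 0.05 N and contact force between tube and tipbox below 0.05 N and linear speed of tube below 0.05 m/s and linear speed of trough below 0.03 m/s); the arm keeps its last pose, push and grip.
It fails at once if the first short tube is moved from its place (distance of short1 from where it was at the start of the episode above 0.02 m).
It fails at once if the second short tube is moved from its place (distance of short2 from where it was at the start of the episode above 0.02 m).
It fails at once if the bottle is moved from its place (distance of bottle from where it was at the start of the episode above 0.02 m).
It fails at once if the tip box is moved from its place (distance of tipbox from where it was at the start of the episode above 0.02 m).
It also fails if it takes over 69 s, if anything falls off the work surface, if the arm or the gripper's body presses on something with over 40 N, if the wrist force passes 120 N, or if a joint passes its speed limit or range.

## Working session

There is one attempt and no reset: what is moved stays moved. The work goes in short steps, Python scripts to look and compute and a tool call to move; the robot and the scene stay as the last step left them, time stands still between calls to the robot, and variables do not carry over. Pictures are saved under pics/ and viewed, at most 10 in all, crops included, and the job is handed in when it is done.

```bash
ls; mkdir -p pics; python3 - <<'E'
from station import arm
import cv2,numpy as np
np.set_printoptions(precision=4,suppress=True)
print(arm.hold_point_z,arm.get_state())
for n in("side","top"):
    p=arm.camera_params(n);print(n,p)
    cv2.imwrite(f"pics/{n}0.png",arm.grab_frame(n)[:,:,::-1])
print(arm.camera_params("wrist"))
E
```

```text
pics
station.py
0.0188 {'t': 0.0, 'q': array([ 1.3941,  0.3594,  0.0111, -0.0004, -1.2241, -0.2881]), 'qd': array([ 0.0001, -0.0004, -0.0012,  0.0008, -0.0012,  0.0001]), 'joint_efforts': array([ -0.0014, -58.2716,  29.3075,   6.9977,   0.0071,  -0.0002]), 'eef_pos': array([0.3024, 0.603 , 0.2256]), 'ee_rot': array([ 3.14  , -0.0001, -0.4649]), 'force': array([-0.3413, -0.1497,  0.4621]), 'moment': array([ 0.0072, -0.0008, -0.0021]), 'gripper_force': 0.0, 'width': 0.0874360945435623}
side {'fx': 403.81719454798093, 'fy': 403.81719454798093, 'cx': 278.25084370167815, 'cy': 209.41604759859112, 'T': array([[-0.6755, -0.3932,  0.6238,  0.0852],
       [-0.737 ,  0.3316, -0.589 ,  0.5187],
       [ 0.0248, -0.8576, -0.5137,  0.5927],
       [ 0.    ,  0.    ,  0.    ,  1.    ]])}
top {'fx': 524.237812141447, 'fy': 524.237812141447, 'cx': 285.6860892306544, 'cy': 204.55338039188797, 'T': array([[-0.0656, -0.9763,  0.2061,  0.3608],
       [-0.9978,  0.0653, -0.0084, -0.0138],
       [-0.0052, -0.2062, -0.9785,  1.4108],
       [ 0.    ,  0.    ,  0.    ,  1.    ]])}
{'fx': 347.39828663872174, 'fy': 347.39828663872174, 'cx': 282.3292054428314, 'cy': 214.57337238848186, 'hand_eye': array([[-0.0014, -0.954 , -0.2998,  0.0806],
       [ 1.    , -0.0013, -0.0005,  0.0004],
       [ 0.0001, -0.2998,  0.954 , -0.1577],
       [ 0.    ,  0.    ,  0.    ,  1.    ]])}
```
View pics/top0.png

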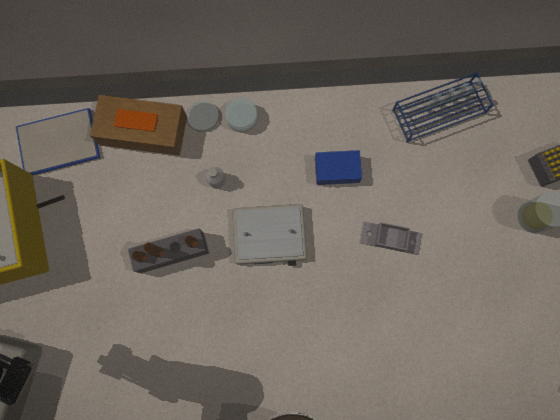

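View pics/side0.png

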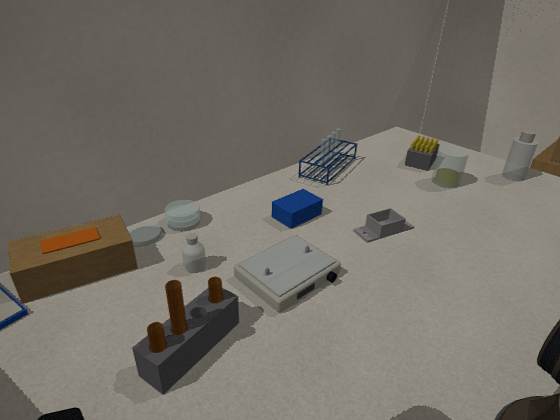

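The top view shows the rack at about (168,250), the base at (269,234) with pegs at (247,234) and (293,231), and the trough at (391,237). In the side view the long tube is at (175,305), second from the left end of the rack, with the empty hole beside it at (198,312).

```bash
cat >h.py <<'E'
from station import arm
import cv2,numpy as np
from scipy.spatial.transform import Rotation as R
np.set_printoptions(precision=4,suppress=True)
def ray(n,uv,T=None):
    p=arm.camera_params(n); T=p["T"] if T is None else T
    d=np.array([(uv[0]-p["cx"])/p["fx"],(uv[1]-p["cy"])/p["fy"],1.])
    return T[:3,3],T[:3,:3]@d
def onz(n,uv,z,T=None):
    o,d=ray(n,uv,T); return o+d*(z-o[2])/d[2]
def proj(n,P,T=None):
    p=arm.camera_params(n); T=p["T"] if T is None else T
    c=T[:3,:3].T@(np.array(P)-T[:3,3]); return np.array([c[0]/c[2]*p["fx"]+p["cx"],c[1]/c[2]*p["fy"]+p["cy"]])
def wristT(s):
    W=np.eye(4);W[:3,:3]=R.from_euler("xyz",s["ee_rot"]).as_matrix();W[:3,3]=s["eef_pos"]
    return W@arm.camera_params("wrist")["hand_eye"]
E
python3 - <<'E'
import cv2,numpy as np
im=cv2.imread("pics/top0.png")
a=cv2.resize(im[220:280,120:215],None,fx=8,fy=8,interpolation=2)[:, :760]
b=cv2.resize(im[195:275,225:315],None,fx=8,fy=8,interpolation=2)
c=cv2.resize(im[210:265,350:430],None,fx=8,fy=8,interpolation=2)
o=np.zeros((600,800,3),np.uint8)
def put(i,x,y,w,h):o[y:y+h,x:x+w]=cv2.resize(i,(w,h),interpolation=2)
put(im[220:280,120:215],0,0,475,300);put(im[215:260,355:425],0,300,466,300);put(im[200:270,230:310],480,0,320,280)
o[300:580,480:]=cv2.resize(cv2.imread("pics/side0.png")[220:300,230:345],(320,280))[:,:]
cv2.imwrite("pics/crop.png",o)
E
```

View pics/crop.png

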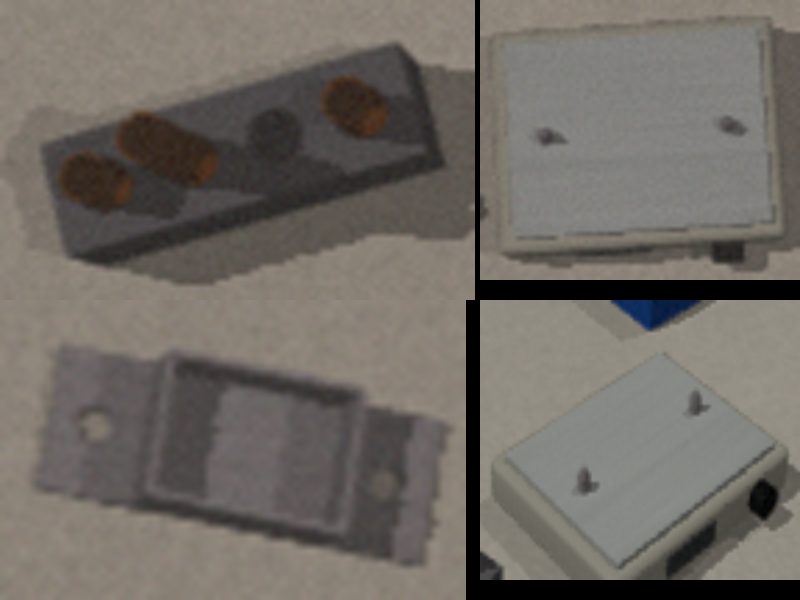

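The crops resolve the trough holes at px (369.4,234.0) and (412.5,242.9), the peg tips near (245,233.7) and (292,230.7), the long tube's mouth at (147.6,246) and the rack's top corners.

```bash
python3 - <<'E'
from h import *
def o(l,p,z): r=[onz("top",q,z) for q in p]; print(l,*r); return r
t=o("troughholes",[(369.4,234.05),(412.5,242.9)],.003); d=t[0]-t[1]; print(np.linalg.norm(d),(t[0]+t[1])/2,"yaw",np.arctan2(-d[0],d[1]))
t=o("pegs",[(245.3,233.7),(292.2,230.7)],.056); d=t[0]-t[1]; print(np.linalg.norm(d),(t[0]+t[1])/2,"yaw",np.arctan2(-d[0],d[1]))
c=o("base corners top",[(235,209),(303,206),(304,255),(236.5,258.5)],.04); print(np.mean(c,0))
c=o("rack",[(128.4,249.4),(199.6,228.4),(208,252),(135,270)],.07); print(np.mean(c,0),[np.linalg.norm(c[i]-c[i-1]) for i in range(4)]); d=c[0]-c[1];y=np.arctan2(-d[0],d[1]);print("yaw",y)
m=np.mean(c,0)
for k in(-.0675,-.0225,.0225,.0675):print(k,m[:2]+k*np.array([-np.sin(y),np.cos(y)]))
o("tube",[(147.6,246)],.165); o("short",[(135,254.5),(188.5,239)],.11);o("empty",[(175,246.5)],.07)
o("bottle",[(216,173)],.085);o("tipbox",[(316,152),(360,152),(361,180),(317,184)],.05)
s=arm.get_state();print(s["t"],R.from_euler("xyz",s["ee_rot"]).as_matrix())
E
```

```text
troughholes [ 0.5606 -0.247   0.003 ] [ 0.5289 -0.3606  0.003 ]
0.11796126879686787 [ 0.5447 -0.3038  0.003 ] yaw -0.2724360687026548
pegs [0.5755 0.0848 0.056 ] [ 0.5753 -0.0379  0.056 ]
0.1227427181282682 [0.5754 0.0235 0.056 ] yaw -0.0018870794785231632
base corners top [0.6464 0.1101 0.04  ] [ 0.6424 -0.0715  0.04  ] [ 0.5116 -0.0646  0.04  ] [0.5141 0.1122 0.04  ]
[0.5786 0.0215 0.04  ]
rack [0.5525 0.3859 0.07  ] [0.595  0.2013 0.07  ] [0.5323 0.1817 0.07  ] [0.4986 0.3693 0.07  ]
[0.5446 0.2846 0.07  ] [np.float64(0.056466329488490334), np.float64(0.189411350248664), np.float64(0.06574343395347733), np.float64(0.1905460822242034)]
yaw 0.22625107404824324
-0.0675 [0.5597 0.2188]
-0.0225 [0.5496 0.2626]
0.0225 [0.5395 0.3065]
0.0675 [0.5294 0.3503]
tube [0.5441 0.3117 0.165 ]
short [0.5329 0.3576 0.11  ] [0.563  0.2235 0.11  ]
empty [0.5521 0.266  0.07  ]
bottle [0.7364 0.1513 0.085 ]
tipbox [ 0.7871 -0.1171  0.05  ] [ 0.7791 -0.2359  0.05  ] [ 0.7009 -0.2311  0.05  ] [ 0.6978 -0.1128  0.05  ]
0.1 [[ 0.8939 -0.4484 -0.0005]
 [-0.4484 -0.8939 -0.0014]
 [ 0.0002  0.0015 -1.    ]]
```

```bash
cat >>h.py <<'E'
def delta(pos,yaw):
    """tool-axis shift and turn from the measured pose to (pos,yaw), tool pointing down"""
    s=arm.get_state(); M=R.from_euler("xyz",s["ee_rot"]).as_matrix()
    d=M.T@(np.array(pos)-s["eef_pos"]); t=-(yaw-s["ee_rot"][2]); t=(t+np.pi)%(2*np.pi)-np.pi
    print("t",round(s["t"],2),"shift",d,"turn",round(t,4),"q",s["q"])
E
python3 -c "
from h import *
delta([.545,-.304,.2],-1.843)"
```

```text
t 0.1 shift [0.6235 0.7019 0.0269] turn 1.3781 q [ 1.3941  0.3593  0.0112 -0.0003 -1.2241 -0.2881]
```

Careful with the scale: shifts go in units of 25 mm and turns go in units of 0.2 rad. That gives: 0.702 m is 28.08, 0.6235 m is 24.94, 1.378 rad is 6.89.

Call:
nudge_tcp(deltas=[[[0.088,12,13.6,0,3.5],[0.088,12,13.6,0,3.5],[0.088,12,13.6,0,3.5],[0.088,12,13.6,0,3.5],[0.088,12,13.6,0,3.5],[0.088,12,13.6,0,3.5],[0.088,12,13.6,0,3.5],[0.088,24.94,28.08,1.08,6.89],[0.088,24.94,28.08,1.08,6.89],[0.088,24.94,28.08,1.08,6.89],[0.088,24.94,28.08,1.08,6.89],[0.088,24.94,28.08,1.08,6.89],[0.088,24.94,28.08,1.08,6.89],[0.088,24.94,28.08,1.08,6.89],[0.088,24.94,28.08,1.08,6.89],[0.088,24.94,28.08,1.08,6.89],[0.088,24.94,28.08,1.08,6.89],[0.088,24.94,28.08,1.08,6.89],[0.088,24.94,28.08,1.08,6.89],[0.088,24.94,28.08,1.08,6.89]]], squeeze=20)

```text
t: 1.77
eef_pos: [0.5176, -0.2034, 0.2037]
ee_rot: [3.141, 0.0, -1.843]
force: [0.3, 0.5, 0.5]
width: 0.0876
gripper_force: 0.0
```

```bash
python3 -c "
from h import *
delta([.545,-.304,.2],-1.843)"
```

```text
t 1.77 shift [ 0.0895 -0.0534  0.0037] turn 0.0001 q [-0.0225  0.1809 -0.2863 -0.0002 -1.1038 -0.2496]
```

To row units: 0.0895 m is 3.58, -0.0534 m is -2.136.

Call:
nudge_tcp(deltas=[[[0.088,3.58,-2.136,0.16,0],[0.088,3.58,-2.136,0.16,0],[0.088,3.58,-2.136,0.16,0],[0.088,3.58,-2.136,0.16,0],[0.088,3.58,-2.136,0.16,0]]])

```text
t: 2.18
eef_pos: [0.5445, -0.303, 0.1986]
ee_rot: [3.139, 0.0, -1.845]
force: [-0.4, 0.5, -0.4]
width: 0.0876
gripper_force: 0.0
```

```bash
python3 - <<'E'
from h import *
s=arm.get_state();im=arm.grab_frame("wrist");np.save("w1.npy",wristT(s))
cv2.imwrite("pics/w1.png",im[:,:,::-1]);print(s["eef_pos"],s["ee_rot"])
E
```

```text
[ 0.5445 -0.303   0.1986] [ 3.1394  0.0001 -1.8455]
```

View pics/w1.png

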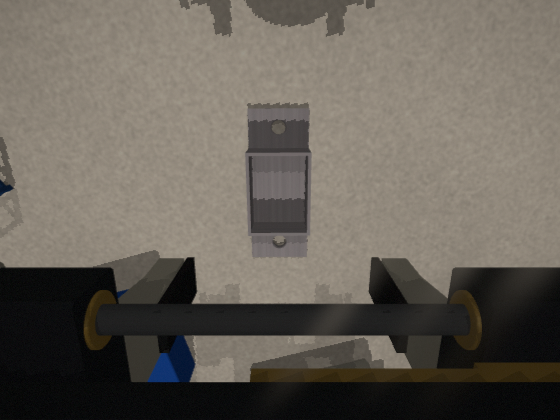

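The wrist view shows the trough squarely aligned, with holes at (278.5,128) and (279,241) and the box rim spanning columns 247–311 and rows 151–236.

```bash
python3 - <<'E'
from h import *
T=np.load("w1.npy")
a,b=[onz("wrist",p,.004,T) for p in((278.5,128),(279,241))]
d=b-a;print(a,b,np.linalg.norm(d),(a+b)/2,"yaw",np.arctan2(-d[0],d[1]))
c=[onz("wrist",p,.041,T) for p in((247,151),(311,151),(311,236),(247,236))]
print(*c,np.mean(c,0),[np.linalg.norm(c[i]-c[i-1]) for i in range(4)])
m=(np.mean(c,0)+(a+b)/2)/2
delta([m[0],m[1],.022],-1.8455)
E
```

```text
[ 0.5303 -0.3618  0.004 ] [ 0.5627 -0.2468  0.004 ] 0.11957283113081625 [ 0.5465 -0.3043  0.004 ] yaw -0.2748464769550501
[ 0.5622 -0.3523  0.041 ] [ 0.5068 -0.3366  0.041 ] [ 0.5272 -0.2574  0.041 ] [ 0.5869 -0.2744  0.041 ] [ 0.5458 -0.3052  0.041 ] [np.float64(0.08170771888433408), np.float64(0.057566456480900086), np.float64(0.08175347064179607), np.float64(0.06206535950257391)]
t 2.23 shift [ 0.0022 -0.0026  0.1771] turn 0.0014 q [-0.1935  0.2928 -0.1475 -0.0003 -1.1321 -0.0797]
```

Call:
nudge_tcp(deltas=[[[0.088,0.08,-0.104,4.8,0.005],[0.088,0.08,-0.104,4.8,0.005],[0.088,0.08,-0.104,4.8,0.005],[0.088,0.08,-0.104,7.4,0.005],[0.088,0.08,-0.104,7.4,0.005],[0.088,0.08,-0.104,7.4,0.005],[0.04,0.08,-0.104,7.4,0.005],[0.04,0.08,-0.104,7.4,0.005],[0.04,0.08,-0.104,7.4,0.005],[0.04,0.08,-0.104,7.4,0.005],[0.04,0.08,-0.104,7.4,0.005],[0.04,0.08,-0.104,7.4,0.005],[0.04,0.08,-0.104,7.4,0.005],[0.04,0.08,-0.104,7.4,0.005]]], squeeze=35)

```text
t: 3.4
eef_pos: [0.548, -0.3046, 0.0168]
ee_rot: [-3.139, 0.0, -1.843]
force: [-1.1, 2.8, 7.5]
width: 0.0599
gripper_force: 35.0
```

```bash
python3 -c "
from h import *
delta([.575,.12,.25],-1.571)"
```

```text
t 3.4 shift [-0.4161  0.0877 -0.2334] turn -0.2724 q [-0.1962  0.4804 -0.3349  0.0003 -0.753  -0.0766]
```

To row units: -0.416 m is -16.64, -0.233 m is -9.32, -0.272 rad is -1.36.

Call:
nudge_tcp(deltas=[[[0.04,0,0,-4.8,0],[0.04,0,0,-4.8,0],[0.04,0,0,-4.8,0],[0.04,-16.64,3.52,-9.32,-1.36],[0.04,-16.64,3.52,-9.32,-1.36],[0.04,-16.64,3.52,-9.32,-1.36],[0.04,-16.64,3.52,-9.32,-1.36],[0.04,-16.64,3.52,-9.32,-1.36],[0.04,-16.64,3.52,-9.32,-1.36],[0.04,-16.64,3.52,-9.32,-1.36],[0.04,-16.64,3.52,-9.32,-1.36],[0.04,-16.64,3.52,-9.32,-1.36],[0.04,-16.64,3.52,-9.32,-1.36],[0.04,-16.64,3.52,-9.32,-1.36],[0.04,-16.64,3.52,-9.32,-1.36],[0.04,-16.64,3.52,-9.32,-1.36],[0.04,-16.64,3.52,-9.32,-1.36],[0.04,-16.64,3.52,-9.32,-1.36]]])

```text
t: 4.9
eef_pos: [0.574, 0.1189, 0.2476]
ee_rot: [3.141, -0.0, -1.573]
force: [-0.0, -0.0, -2.7]
width: 0.0601
gripper_force: 35.0
```

```bash
python3 - <<'E'
from h import *
s=arm.get_state();im=arm.grab_frame("wrist");np.save("w2.npy",wristT(s))
cv2.imwrite("pics/w2.png",im[:,:,::-1]);print(s["eef_pos"],s["ee_rot"])
E
```

```text
[0.574  0.1189 0.2476] [ 3.1408 -0.0003 -1.5728]
```

View pics/w2.png

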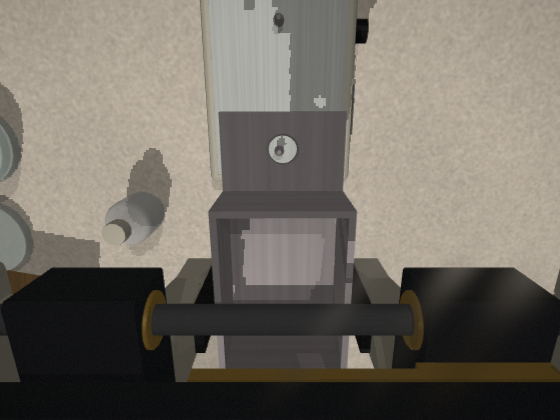

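The wrist view shows the trough held level. The far peg is at about (278.5,18), the near peg is visible through the trough's hole at about (280,147), and the hole centre is at (282.5,149). I'll zoom for precision.

```bash
python3 - <<'E'
import cv2,numpy as np
im=cv2.imread("pics/w2.png")
a=cv2.resize(im[0:50,255:305],(400,400),interpolation=0);b=cv2.resize(im[125:175,257:307],(400,400),interpolation=0)
cv2.imwrite("pics/w2c.png",np.hstack([a,b]))
E
```

```text
(no output)
```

View pics/w2c.png

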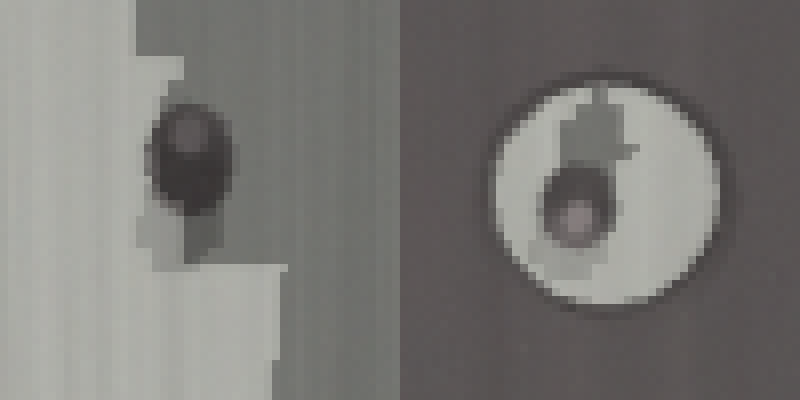

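```bash
python3 - <<'E'
from h import *
T=np.load("w2.npy")
a=onz("wrist",(278.6,16.5),.056,T);b=onz("wrist",(279.1,152.3),.056,T)
d=b-a;m=(a+b)/2;y=np.arctan2(-d[0],d[1]);print(a,b,np.linalg.norm(d),m,"yaw",y)
h=onz("wrist",(282.75,149),.2338,T);s=arm.get_state();print("hole",h, "pixel half shift check")
M=R.from_euler("xyz",s["ee_rot"]).as_matrix()
ht=M.T@(h-s["eef_pos"]);print("hole in tool",ht,"trough centre in tool", ht-[.06,0,0])
# base edges for yaw check
for n,p in (("left",((203,40),(212,180))),("right",((355,60),(348,180)))): print(n,[onz("wrist",q,.04,T) for q in p])
# side/top triangulation check of pegs
for pt,ps in(((245.3,233.7),(267.7,268)),((292.2,230.7),(307.6,246.3))):
    print("side",onz("side",ps,.056),"top",onz("top",pt,.056))
E
```

```text
[ 0.5757 -0.0384  0.056 ] [0.576 0.082 0.056] 0.12047245438419635 [0.5758 0.0218 0.056 ] yaw -0.002503903136860751
hole [0.5728 0.0579 0.2338] pixel half shift check
hole in tool [0.0609 0.0011 0.0139] trough centre in tool [0.0009 0.0011 0.0139]
left [array([ 0.6479, -0.0223,  0.04  ]), array([0.648 , 0.1132, 0.04  ])]
right [array([ 0.5021, -0.0043,  0.04  ]), array([0.5026, 0.1137, 0.04  ])]
side [0.5762 0.0804 0.056 ] top [0.5755 0.0848 0.056 ]
side [ 0.5751 -0.038   0.056 ] top [ 0.5753 -0.0379  0.056 ]
```

To row units: 0.096 m is 3.84, -0.0024 m is -0.096.

Call:
nudge_tcp(deltas=[[[0.04,3.84,-0.096,0,0],[0.04,3.84,-0.096,0,0],[0.04,3.84,-0.096,0,0],[0.04,3.84,-0.096,6,0],[0.04,3.84,-0.096,6,0],[0.04,3.84,-0.096,6,0],[0.04,3.84,-0.096,6,0],[0.04,3.84,-0.096,6,0],[0.04,3.84,-0.096,6,0]]])

```text
t: 5.7
eef_pos: [0.5762, 0.0226, 0.0973]
ee_rot: [3.139, -0.002, -1.573]
force: [0.1, -0.6, -1.7]
width: 0.0597
gripper_force: 35.0
```

```bash
python3 -c "
from h import *
delta([.5764,.0227,.0568],-1.5733)"
```

```text
t 5.7 shift [-0.0002 -0.0004  0.0405] turn 0.0004 q [ 0.3786  0.3167 -0.3735  0.0005 -0.8837 -0.3811]
```

To row units: 0.039 m is 1.56, 0.037 m is 1.48.

Call:
nudge_tcp(deltas=[[[0.04,0,0,0.4,0],[0.04,0,0,0.8,0],[0.04,0,0,1,0],[0.04,0,0,1.2,0],[0.04,0,0,1.36,0],[0.04,0,0,1.48,0],[0.04,0,0,1.56,0],[0.04,0,0,1.56,0]]])

```text
t: 6.37
eef_pos: [0.5767, 0.0239, 0.0587]
ee_rot: [3.141, -0.0, -1.572]
force: [-0.3, 0.1, -2.1]
width: 0.06
gripper_force: 35.0
```

Call:
nudge_tcp(deltas=[[[0.04,0,0,0.04,0],[0.04,0,0,0.08,0],[0.04,0,0,0.08,0]]])

```text
t: 6.62
eef_pos: [0.5768, 0.0239, 0.057]
ee_rot: [-3.142, 0.0, -1.572]
force: [0.5, -0.2, -2.1]
width: 0.0597
gripper_force: 35.0
```

Call:
nudge_tcp(deltas=[[[0.064,0,0,0,0],[0.064,0,0,0,0],[0.064,0,0,0,0],[0.085,0,0,0,0],[0.085,0,0,0,0],[0.085,0,0,0,0],[0.085,0,0,-1.6,0],[0.085,0,0,-4.8,0],[0.085,0,0,-4.8,0],[0.085,0,0,-4.8,0],[0.085,-3.6,0,-8,0],[0.085,-3.6,0,-8,0],[0.085,-3.6,0,-8,0],[0.085,-3.6,0,-8,0],[0.085,-3.6,0,-8,0]]])

```text
t: 7.87
eef_pos: [0.5775, 0.1156, 0.2586]
ee_rot: [-3.139, 0.002, -1.57]
force: [-0.1, -0.5, -1.2]
width: 0.0849
gripper_force: 0.0
```

```bash
python3 - <<'E'
from h import *
s=arm.get_state();im=arm.grab_frame("wrist");np.save("w3.npy",wristT(s))
cv2.imwrite("pics/w3.png",im[:,:,::-1]);print(s["eef_pos"],s["ee_rot"])
E
```

```text
[0.5775 0.1156 0.2586] [-3.1387  0.0016 -1.5695]
```

View pics/w3.png

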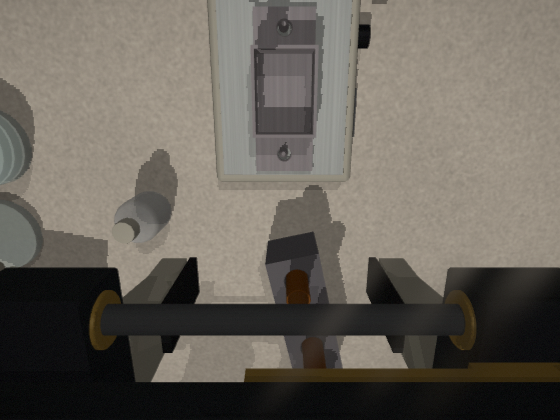

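The trough now sits on the base with a peg showing in each hole at (285,26) and (285,152). I'll check the rim height and centring numerically, and work out the tube grasp.

```bash
python3 - <<'E'
from h import *
T=np.load("w3.npy")
for z in(.081,.087):
    c=[onz("wrist",p,z,T) for p in((254,49),(315,49),(314,134.5),(255,134.5))];print(z,np.mean(c,0),np.linalg.norm(c[0]-c[1]),np.linalg.norm(c[1]-c[2]))
print(onz("wrist",(285,24),.056,T),onz("wrist",(285,156),.056,T))
im=cv2.imread("pics/w3.png")
o=np.hstack([cv2.resize(im[5:45,260:310],(400,320),interpolation=0),cv2.resize(im[130:170,260:310],(400,320),interpolation=0)])
a=cv2.cvtColor(arm.grab_frame("side"),cv2.COLOR_RGB2BGR);cv2.imwrite("pics/s3.png",a)
o=np.vstack([o,cv2.resize(a[220:310,225:355],(404,280),interpolation=2)[:,:400].repeat(1,0) if 0 else np.hstack([cv2.resize(a[220:310,225:355],(400,280),interpolation=2),cv2.resize(a[260:400,125:255],(400,280),interpolation=2)])])
cv2.imwrite("pics/c3.png",o)
yaw=.226
delta([.5435,.309,.25],yaw)
E
```

```text
0.081 [0.575  0.0239 0.081 ] 0.05364057202905515 0.07349160185029009
0.087 [0.5751 0.0241 0.087 ] 0.05268023248234429 0.07217586473306223
[ 0.5746 -0.0375  0.056 ] [0.5743 0.0843 0.056 ]
t 7.97 shift [-0.1952  0.0329  0.0063] turn -1.7975 q [ 0.5273  0.1983 -0.1409 -0.0005 -1.2327 -0.5279]
```

View pics/c3.png

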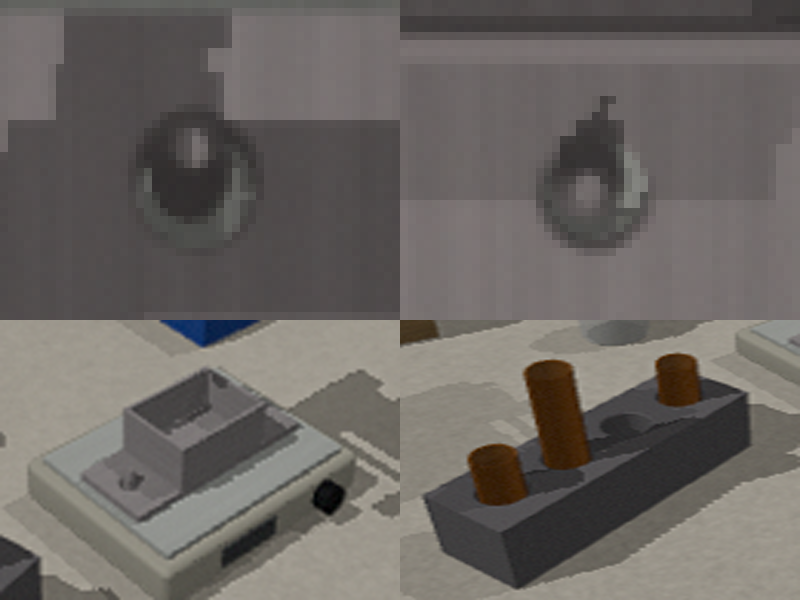

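The side view shows the trough sitting flat on the base plate. The inner rim measures 53.6 × 73.5 mm at z = 0.081, against an expected 54 × 74, and each peg has clearance all round, so it is home. Next I'll hover beside the long tube, backed off 60 mm in tool x so the wrist camera can see it.

```bash
python3 -c "
from h import *
print(onz('side',(174.4,285),.165))
delta([.485,.2955,.25],.226)"
```

```text
[0.5401 0.3067 0.165 ]
t 7.97 shift [-0.1817  0.0914  0.0063] turn -1.7975 q [ 0.5273  0.1983 -0.1409 -0.0005 -1.2327 -0.5279]
```

To row units: -0.18 m is -7.2, 0.0914 m is 3.656, -1.7975 rad is -8.9875.

Call:
nudge_tcp(deltas=[[[0.088,-7.2,3.656,0.24,-8.9875],[0.088,-7.2,3.656,0.24,-8.9875],[0.088,-7.2,3.656,0.24,-8.9875],[0.088,-7.2,3.656,0.24,-8.9875],[0.088,-7.2,3.656,0.24,-8.9875],[0.088,-7.2,3.656,0.24,-8.9875],[0.088,-7.2,3.656,0.24,-8.9875],[0.088,-7.2,3.656,0.24,-8.9875],[0.088,-7.2,3.656,0.24,-8.9875],[0.088,-7.2,3.656,0.24,-8.9875],[0.088,-7.2,3.656,0.24,-8.9875],[0.088,-7.2,3.656,0.24,-8.9875],[0.088,-7.2,3.656,0.24,-8.9875],[0.088,-7.2,3.656,0.24,-8.9875],[0.088,-7.2,3.656,0.24,-8.9875],[0.088,-7.2,3.656,0.24,-8.9875]]])

```text
t: 9.3
eef_pos: [0.4855, 0.2926, 0.2497]
ee_rot: [3.14, 0.002, 0.227]
force: [0.5, -0.6, -0.1]
width: 0.0877
gripper_force: 0.0
```

```bash
python3 - <<'E'
from h import *
s=arm.get_state();im=arm.grab_frame("wrist");np.save("w4.npy",wristT(s))
cv2.imwrite("pics/w4.png",im[:,:,::-1]);print(s["eef_pos"],s["ee_rot"],s["q"])
for p in((.5401,.3067,.165),(.5395,.3065,.07)):print(proj("wrist",p,np.load("w4.npy")))
E
```

```text
[0.4855 0.2926 0.2497] [3.1403 0.002  0.2266] [ 0.8874  0.1684 -0.1935 -0.0002 -1.2113  0.91  ]
[280.4614 142.1193]
[281.0049 132.5117]
```

View pics/w4.png

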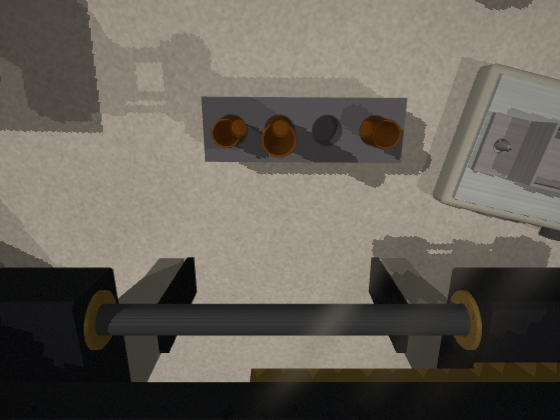

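The tube's mouth is at about (279,140), against a predicted (280.5,142), and the rack is square in the image, so its yaw is confirmed.

```bash
python3 - <<'E'
from h import *
im=cv2.imread("pics/w4.png");T=np.load("w4.npy")
hsv=cv2.cvtColor(im,cv2.COLOR_BGR2HSV);m=cv2.inRange(hsv,(3,120,20),(22,255,255))
m=m[:, 240:310]*1;ys,xs=np.nonzero(m[100:170]);print(xs.min()+240,xs.max()+240,ys.min()+100,ys.max()+100)
for c in((279,139.5),(279,141)):print(onz("wrist",c,.165,T))
print(onz("wrist",(279,157),.165,T)-onz("wrist",(279,140),.165,T))
delta([.541,.307,.118],.2266)
E
```

```text
240 296 116 157
[0.5416 0.3081 0.165 ]
[0.5406 0.3078 0.165 ]
[-0.0113 -0.0026  0.    ]
t 9.35 shift [ 0.0574 -0.0017  0.1317] turn -0.0034 q [ 0.8876  0.1683 -0.1932 -0.0002 -1.2114  0.9065]
```

Call:
nudge_tcp(deltas=[[[0.088,2.32,-0.096,0,-0.015],[0.088,2.32,-0.096,0,-0.015],[0.088,2.32,-0.096,5.2,-0.015],[0.088,2.32,-0.096,5.2,-0.015],[0.088,2.32,-0.096,5.2,-0.015],[0.088,2.32,-0.096,5.2,-0.015],[0.088,2.32,-0.096,5.2,-0.015],[0.01,2.32,-0.096,5.2,-0.015],[0.01,2.32,-0.096,5.2,-0.015],[0.01,2.32,-0.096,5.2,-0.015],[0.01,2.32,-0.096,5.2,-0.015],[0.01,2.32,-0.096,5.2,-0.015],[0.01,2.32,-0.096,5.2,-0.015],[0.01,2.32,-0.096,5.2,-0.015],[0.01,2.32,-0.096,5.2,-0.015],[0.01,2.32,-0.096,5.2,-0.015],[0.01,2.32,-0.096,5.2,-0.015],[0.01,2.32,-0.096,5.2,-0.015]]], squeeze=15)

```text
t: 10.85
eef_pos: [0.5416, 0.3093, 0.1209]
ee_rot: [3.142, 0.0, 0.229]
force: [-0.4, 0.3, 0.5]
width: 0.0237
gripper_force: 15.0
```

Call:
nudge_tcp(deltas=[[[0.01,0,0,-0.8,0],[0.01,0,0,-1.8,0],[0.01,0,0,-1.8,0],[0.01,0,0,-1.8,0]]])

```text
t: 11.18
eef_pos: [0.5441, 0.3106, 0.1705]
ee_rot: [-3.14, -0.007, 0.23]
force: [-3.3, -1.5, 20.5]
width: 0.0241
gripper_force: 15.0
```

```bash
cat >tb.py <<'E'
from h import *
def tube(n,box):
    s=arm.get_state();im=arm.grab_frame(n)[:,:,::-1]
    m=cv2.inRange(cv2.cvtColor(im.copy(),cv2.COLOR_BGR2HSV),(3,120,20),(22,255,255))
    x0,y0,x1,y1=box; k=np.zeros_like(m);k[y0:y1,x0:x1]=m[y0:y1,x0:x1]
    N,L,S,C=cv2.connectedComponentsWithStats(k)
    for i in range(1,N):
        if S[i,4]>60:
            p=np.argwhere(L==i)[:,::-1].astype(np.float32);print(n,"bbox",S[i],"c",C[i],"minrect",cv2.minAreaRect(p))
    return s,im
E
python3 - <<'E'
from tb import *
s,im=tube("side",(100,180,300,400));cv2.imwrite("pics/s4.png",im)
G=s["eef_pos"]+[0,0,.0188]
print(s["eef_pos"],"expected mouth",proj("side",G+[0,0,.028]),"foot",proj("side",[G[0],G[1],.07]),"tcp",proj("side",s["eef_pos"]))
tube("wrist",(200,100,360,420))
print("grasp axis in wrist",proj("wrist",G,wristT(s)))
E
```

```text
side bbox [100 216  21  23 333] c [109.6577 227.0571] minrect ((109.2227783203125, 227.22772216796875), (21.393299102783203, 20.298757553100586), 84.2894058227539)
side bbox [147 225  49  31 166] c [168.6747 240.9639] minrect ((171.08428955078125, 239.6348419189453), (3.7099928855895996, 56.073890686035156), 57.9946174621582)
side bbox [164 261  20  72 906] c [173.2616 299.16  ] minrect ((172.29025268554688, 296.8864440917969), (71.0323257446289, 16.100385665893555), 84.05313110351562)
side bbox [208 277  15  26 326] c [214.8252 289.7454] minrect ((215.0, 289.5000305175781), (25.34374237060547, 13.370319366455078), 86.18592071533203)
side bbox [147 322  20  31 455] c [156.2264 337.0637] minrect ((156.16632080078125, 336.8731384277344), (30.031492233276367, 16.27875328063965), 79.2156982421875)
[0.5441 0.3106 0.1705] expected mouth [166.9079 258.0527] foot [177.1729 327.9316] tcp [170.4379 282.0832]
wrist bbox [ 253  199   59  105 4458] c [282.2183 258.5529] minrect ((282.0, 251.0), (104.0, 58.0), 90.0)
wrist bbox [ 201  201   44   52 1628] c [222.726  226.6333] minrect ((222.7000274658203, 226.10000610351562), (36.224300384521484, 53.21841049194336), 26.56505012512207)
wrist bbox [217 290  13  60 465] c [221.643  319.9699] minrect ((222.66163635253906, 319.5047302246094), (11.700821876525879, 59.18029022216797), 1.6846843957901)
wrist bbox [336 290  13  60 445] c [343.0539 320.4292] minrect ((342.25775146484375, 319.5212097167969), (59.14729309082031, 11.566707611083984), 88.36341857910156)
wrist bbox [252 335  61  18 755] c [282.143  342.5589] minrect ((282.0, 343.5), (60.0, 17.0), 0.0)
wrist bbox [ 200  362  160   20 2212] c [282.9729 374.3933] minrect ((279.5, 371.4999694824219), (158.99996948242188, 18.999996185302734), -0.0)
grasp axis in wrist [282.8303 292.2757]
```

Call:
nudge_tcp(deltas=[[[0.01,0,0,0,0],[0.01,0,0,0,0]]])

```text
t: 11.45
eef_pos: [0.5441, 0.3106, 0.1705]
ee_rot: [-3.14, -0.007, 0.23]
force: [-1.8, -1.1, 20.1]
width: 0.0241
gripper_force: 15.0
```

```bash
python3 - <<'E'
from h import *
s=arm.get_state();T=wristT(s);M=R.from_euler("xyz",s["ee_rot"]).as_matrix()
for h in(.02,.028,.035):
  for dx in(-.0125,0,.0125): print(h,dx,proj("wrist",s["eef_pos"]+M@np.array([dx,0,-.0188-h]),T))
for dx in(-.0125,0,.0125): print("foot",dx,proj("wrist",s["eef_pos"]+M@np.array([dx,0,-.0188+.122]),T))
print(proj("side",s["eef_pos"]+[0,0,.0468]))
E
```

```text
0.02 -0.0125 [282.9711 345.0618]
0.02 0 [282.9429 318.4869]
0.02 0.0125 [282.9132 290.4248]
0.028 -0.0125 [282.9884 358.7428]
0.028 0 [282.9591 331.0005]
0.028 0.0125 [282.928  301.6118]
0.035 -0.0125 [283.0053 372.0631]
0.035 0 [282.9749 343.2217]
0.035 0.0125 [282.9426 312.573 ]
foot -0.0125 [282.8226 227.8024]
foot 0 [282.8064 212.8078]
foot 0.0125 [282.7897 197.3963]
[166.9148 258.1047]
```

```bash
python3 - <<'E'
from h import *
print(arm.get_state())
w=arm.grab_frame("wrist")[:,:,::-1];sd=arm.grab_frame("side")[:,:,::-1];tp=arm.grab_frame("top")[:,:,::-1]
o=np.zeros((600,800,3),np.uint8)
o[:300,:400]=cv2.resize(w,(400,300));o[:300,400:]=cv2.resize(tp[150:300,30:230],(400,300));o[300:,:]=cv2.resize(sd[200:350,50:250].copy(),(400,300)).repeat(2,1)[:, :800] if 0 else np.hstack([cv2.resize(sd[180:360,80:320].copy(),(400,300)),cv2.resize(sd,(400,300))])
cv2.imwrite("pics/c5.png",o)
E
```

```text
{'t': 11.45, 'q': array([ 0.8315,  0.3154, -0.1858,  0.0029, -1.0626,  0.968 ]), 'qd': array([ 0.0009,  0.0007,  0.0008, -0.0006, -0.0004,  0.0009]), 'joint_efforts': array([ -0.0829, -41.1471,  20.8122,   3.6817,   1.0532,   0.0093]), 'eef_pos': array([0.5441, 0.3106, 0.1705]), 'ee_rot': array([-3.1397, -0.0072,  0.2301]), 'force': array([-1.7682, -1.1006, 20.0999]), 'moment': array([-0.4393,  0.9315,  0.0023]), 'gripper_force': 15.001371092512272, 'width': 0.024057363216896794}
```

View pics/c5.png

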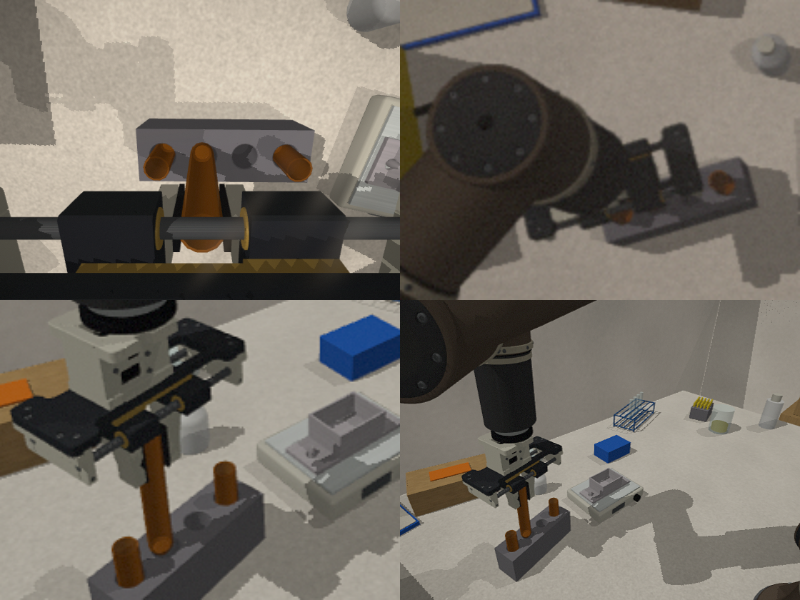

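The composite shows the long tube upright in the fingers with its foot level with the rack top, probably resting on the hole's rim, which would explain the 20 N upward force. I'll lift gently to free it.

Careful with the scale: shifts go in units of 25 mm and turns go in units of 0.2 rad. That gives: -0.03 m is -1.2, -0.025 m is -1.

Call:
nudge_tcp(deltas=[[[0.01,0,0,-0.2,0],[0.01,0,0,-0.4,0],[0.01,0,0,-0.6,0],[0.01,0,0,-0.8,0],[0.01,0,0,-1,0],[0.01,0,0,-1.2,0],[0.01,0,0,-1.2,0]]])

```text
t: 12.18
eef_pos: [0.5421, 0.3096, 0.1971]
ee_rot: [-3.141, -0.001, 0.229]
force: [-0.1, 0.5, -0.1]
width: 0.024
gripper_force: 15.0
```

```bash
python3 - <<'E'
from tb import *
s,im=tube("side",(150,180,205,400))
tube("wrist",(245,100,320,420))
T=wristT(s);M=R.from_euler("xyz",s["ee_rot"]).as_matrix()
for L in(.110,.116,.122):
  print(L,[proj("wrist",s["eef_pos"]+M@np.array([dx,0,-.0188+L]),T)[1] for dx in(0,.0125)],proj("side",s["eef_pos"]+[0,0,.0188-L]))
E
```

```text
side bbox [150 209  45  29 170] c [169.5882 223.7588] minrect ((171.7230987548828, 223.01541137695312), (4.217180252075195, 51.59844970703125), 60.2551155090332)
side bbox [163 245  20  77 977] c [172.5005 285.8987] minrect ((171.36952209472656, 283.4214782714844), (75.91193389892578, 16.160978317260742), 84.17366027832031)
side bbox [150 322  17  31 419] c [156.821  337.4153] minrect ((158.0, 337.0), (16.0, 30.0), 0.0)
wrist bbox [ 253  199   59  105 4467] c [282.1793 258.4672] minrect ((282.0, 251.0), (104.0, 58.0), 90.0)
wrist bbox [252 335  61  18 748] c [282.1029 342.5561] minrect ((282.0, 343.5), (60.0, 17.0), 0.0)
wrist bbox [245 369  75  13 920] c [281.1522 375.2293] minrect ((282.0, 375.0), (12.0, 74.0), 90.0)
0.11 [np.float64(217.50809870997), np.float64(201.48017832303947)] [176.0477 312.7828]
0.116 [np.float64(215.1098322007227), np.float64(199.39600976602793)] [176.4334 315.4429]
0.122 [np.float64(212.8121440417321), np.float64(197.40046207427727)] [176.8154 318.0783]
```

The force is now zero. The tube sits about 116.5 mm (foot to grasp) in the fingers, with its foot at z ≈ 0.099. The tool can't pitch, so I'll tilt the tube in the fingers by pushing it against the rack's −x top edge. First I move off the −x side of the rack, midway between the short tubes, and lower.

To row units: -0.058 m is -2.32, 0.054 m is 2.16.

Call:
nudge_tcp(deltas=[[[0.01,-0.8,0,0,0],[0.01,-1.6,0.4,0,0],[0.01,-2.32,0.88,0,0],[0.01,-2.32,0.88,0,0],[0.01,-2.32,0.88,0.8,0],[0.01,-2.32,0.88,1.6,0],[0.01,-2.32,0.88,2.16,0],[0.01,-2.32,0.88,2.16,0],[0.01,-2.32,0.88,2.16,0]]])

```text
t: 13.03
eef_pos: [0.4901, 0.2745, 0.1415]
ee_rot: [3.14, 0.001, 0.229]
force: [-0.1, 0.2, 0.5]
width: 0.0241
gripper_force: 15.0
```

```bash
python3 - <<'E'
from h import *
s=arm.get_state();d=s["eef_pos"][:2]-[.5465,.286];a=.2266
print("rack-local",d[0]*np.cos(a)+d[1]*np.sin(a),-d[0]*np.sin(a)+d[1]*np.cos(a))
E
```

```text
rack-local -0.05755911770542485 0.0014810688565112026
```

To row units: 0.052 m is 2.08, 0.042 m is 1.68.

Call:
nudge_tcp(deltas=[[[0.01,0.6,0,0,0],[0.01,0.96,0,0,0],[0.01,1.32,0,-0.04,0],[0.01,1.68,0,0,0],[0.01,2.08,0,0.08,0],[0.01,2.08,0,0.08,0]]])

```text
t: 13.53
eef_pos: [0.5426, 0.287, 0.1397]
ee_rot: [3.141, -0.001, 0.228]
force: [-0.1, 0.0, -1.2]
width: 0.0239
gripper_force: 15.0
```

```bash
python3 - <<'E'
from tb import *
tube("side",(120,200,230,420));tube("wrist",(245,60,320,420))
E
```

```text
side bbox [120 218  13  33 233] c [124.6052 238.6052] minrect ((126.0, 234.0), (32.0, 12.0), 90.0)
side bbox [165 237  45  30 134] c [185.0896 252.9254] minrect ((187.46151733398438, 251.6923065185547), (3.3282015323638916, 52.14181900024414), 56.3099365234375)
side bbox [ 182  273   36   76 1095] c [198.8438 311.9087] minrect ((198.16146850585938, 311.10064697265625), (77.67141723632812, 15.869172096252441), 68.80594635009766)
side bbox [208 277  15  26 324] c [214.784  289.7407] minrect ((214.96681213378906, 289.5022277832031), (25.34374237060547, 13.303800582885742), 86.18592071533203)
side bbox [147 322  20  31 451] c [156.2217 337.0089] minrect ((156.2416229248047, 336.869140625), (30.064861297607422, 16.16203498840332), 79.99201965332031)
wrist bbox [ 252  262   61   42 1715] c [282.0974 286.3306] minrect ((282.0, 282.5), (41.0, 60.0), 90.0)
wrist bbox [259 335  47  11 346] c [282.0578 339.5983] minrect ((282.0, 340.0), (46.0, 10.0), -0.0)
wrist bbox [245 369  75  13 803] c [279.4197 375.4047] minrect ((282.0, 375.0), (12.0, 74.0), 90.0)
```

To row units: 0.036 m is 1.44, 0.02 m is 0.8.

Call:
nudge_tcp(deltas=[[[0.01,0.36,0,0.12,0],[0.01,0.68,0,0.28,0],[0.01,1,0,0.44,0],[0.01,1.24,0,0.6,0],[0.01,1.44,0,0.8,0],[0.01,1.44,0,0.8,0]]])

```text
t: 14.13
eef_pos: [0.5764, 0.2946, 0.1183]
ee_rot: [3.141, 0.001, 0.228]
force: [-0.1, 0.1, -0.2]
width: 0.024
gripper_force: 15.0
```

```bash
python3 - <<'E'
from tb import *
s,_=tube("side",(150,200,240,420));tube("wrist",(245,60,320,420))
M=R.from_euler("xyz",s["ee_rot"]).as_matrix();G=s["eef_pos"]-.0188*M[:,2]
for th in(.6,.7,.8,.9):
    ax=M@np.array([np.sin(th),0,-np.cos(th)])
    a,b=proj("side",G),proj("side",G-ax*.1165);d=b-a;print(th,"side angle",np.degrees(np.arctan2(-d[1],-d[0])),"foot",b)
E
```

```text
side bbox [152 240  43  30 133] c [170.8571 255.4586] minrect ((172.95166015625, 253.92990112304688), (3.292850971221924, 50.47145462036133), 55.40770721435547)
side bbox [ 168  274   53   74 1232] c [193.9481 311.5032] minrect ((193.5, 311.5000305175781), (82.9544448852539, 16.40175437927246), 55.840309143066406)
side bbox [208 277  15  26 327] c [214.8073 289.7798] minrect ((215.0, 289.5), (25.325586318969727, 13.411332130432129), 86.42366790771484)
side bbox [150 322  17  31 417] c [156.789  337.4365] minrect ((158.0, 337.0), (16.0, 30.0), 0.0)
wrist bbox [ 250  270   65   34 1742] c [282.1447 289.0827] minrect ((282.0, 286.5), (33.0, 64.0), 90.0)
wrist bbox [262 335  41  27 812] c [281.9889 345.8867] minrect ((282.0, 348.0), (26.0, 40.0), 90.0)
wrist bbox [245 369  75  13 962] c [281.7391 375.079 ] minrect ((282.0, 375.0), (12.0, 74.0), 90.0)
0.6 side angle -119.76496353705828 foot [204.615  341.5161]
0.7 side angle -122.63080699183755 foot [208.3694 341.176 ]
0.8 side angle -125.44592941196902 foot [211.8454 340.2526]
0.9 side angle -128.25375027433404 foot [214.9985 338.7337]
```

The tube now leans about 0.755 rad, and both short tubes are still in place. I'll tighten the grip and lift straight up.

To row units: -0.13 m is -5.2, -0.11 m is -4.4.

Call:
nudge_tcp(deltas=[[[0.01,0,0,0,0],[0.01,0,0,0,0],[0.01,0,0,0,0],[0.01,0,0,-0.4,0],[0.01,0,0,-1.2,0],[0.01,0,0,-2,0],[0.01,0,0,-3.2,0],[0.01,0,0,-4.4,0],[0.01,0,0,-5.2,0],[0.01,0,0,-5.2,0],[0.01,0,0,-5.2,0]]], squeeze=45)

```text
t: 15.15
eef_pos: [0.5763, 0.2951, 0.2526]
ee_rot: [-3.14, -0.004, 0.229]
force: [0.2, 0.4, -1.6]
width: 0.024
gripper_force: 45.0
```

```bash
python3 - <<'E'
from tb import *
s,_=tube("side",(140,120,240,420))
M=R.from_euler("xyz",s["ee_rot"]).as_matrix();G=s["eef_pos"]-.0188*M[:,2]
for th in(.6,.7,.8,.9):
    ax=M@np.array([np.sin(th),0,-np.cos(th)])
    a,b=proj("side",G),proj("side",G-ax*.1165);d=b-a;print(th,"side angle",np.degrees(np.arctan2(-d[1],-d[0])),"foot",b)
th=.76
# final: mouth over trough centre, foot z .13, tool yaw .23
ax=M@np.array([np.sin(th),0,-np.cos(th)]);mouth=np.array([.5755,.0225,0]);g=mouth-ax*.0335
z=.13+.1165*np.cos(th)-.0188
print("foot z now",G[2]-.1165*np.cos(th));delta([g[0],g[1],z],s["ee_rot"][2])
E
```

```text
side bbox [140 163  48  26 212] c [161.2123 175.4481] minrect ((162.60000610351562, 174.70001220703125), (5.366562843322754, 52.32398986816406), 63.43495178222656)
side bbox [ 156  198   67  105 1794] c [189.199  250.7821] minrect ((189.56764221191406, 250.320556640625), (118.18932342529297, 20.55466651916504), 57.52880859375)
side bbox [147 322  20  31 452] c [156.208  337.0619] minrect ((156.2416229248047, 336.869140625), (30.064861297607422, 16.16203498840332), 79.99201965332031)
0.6 side angle -118.97114123444976 foot [198.1154 281.7008]
0.7 side angle -122.05350550025439 foot [202.238  280.5625]
0.8 side angle -125.14833165987771 foot [206.0617 278.7414]
0.9 side angle -128.3002822712292 foot [209.5366 276.228 ]
foot z now 0.18692266510949446
t 15.2 shift [-0.0849  0.2651  0.0549] turn -0.0002 q [ 0.7741  0.2982 -0.0196 -0.0003 -1.2516  1.0254]
```

Call:
nudge_tcp(deltas=[[[0.01,-0.4,1.2,0,0],[0.01,-0.8,2.4,0,0],[0.01,-1.2,3.6,0,0],[0.01,-1.6,4.8,0,0],[0.01,-2,6,0,0],[0.01,-2.4,7.2,0,0],[0.01,-2.8,8.4,0,0],[0.01,-3.2,9.6,0,0],[0.01,-3.4,10.6,0.4,0],[0.01,-3.4,10.6,1.2,0],[0.01,-3.4,10.6,1.8,0],[0.01,-3.4,10.6,2,0],[0.01,-3.4,10.6,2,0],[0.01,-3.4,10.6,2,0]]])

```text
t: 16.37
eef_pos: [0.5531, 0.0174, 0.1999]
ee_rot: [3.141, 0.001, 0.229]
force: [-0.3, 0.1, -0.5]
width: 0.0233
gripper_force: 45.0
```

```bash
python3 - <<'E'
from tb import *
s,im=tube("side",(180,100,380,330));cv2.imwrite("pics/end.png",im)
M=R.from_euler("xyz",s["ee_rot"]).as_matrix();G=s["eef_pos"]-.0188*M[:,2]
for th in(.6,.7,.8,.9):
    ax=M@np.array([np.sin(th),0,-np.cos(th)])
    a,b=proj("side",G),proj("side",G-ax*.1165);d=b-a;print(th,"side angle",np.degrees(np.arctan2(-d[1],-d[0])),"foot",b,"mouth",proj("side",G+ax*.0335),(G+ax*.0335),"footz",(G-ax*.1165)[2])
_,im=tube("top",(200,170,340,300));cv2.imwrite("pics/endt.png",im)
E
```

```text
side bbox [301 154  24  17  64] c [311.5781 162.7812] minrect ((312.4588317871094, 162.435302734375), (2.9144668579101562, 27.457347869873047), 57.528804779052734)
side bbox [302 184  42  65 812] c [321.4138 217.8399] minrect ((320.3569030761719, 216.56495666503906), (73.53465270996094, 12.50959300994873), 57.050785064697266)
side bbox [208 277  15  26 329] c [214.8055 289.7629] minrect ((214.88526916503906, 289.5088195800781), (25.38654136657715, 13.498584747314453), 85.60128784179688)
0.6 side angle -116.25910800203901 foot [326.9158 246.4778] mouth [293.4552 178.6537] [0.5716 0.0217 0.2463] footz 0.12262747584774462
0.7 side angle -120.68974848208333 foot [331.4086 245.2167] mouth [292.2408 179.2238] [0.5742 0.0223 0.2443] footz 0.12968383858622307
0.8 side angle -125.0726280049541 foot [335.6921 243.4208] mouth [291.1222 179.9397] [0.5765 0.0229 0.242 ] footz 0.13762978118843538
0.9 side angle -129.4444712142278 foot [339.7174 241.0909] mouth [290.1099 180.7932] [0.5787 0.0234 0.2395] footz 0.14638591042247967
top bbox [267 240  17  35 290] c [275.8483 256.4517] minrect ((276.3060302734375, 257.2191162109375), (34.83086013793945, 9.1845064163208), 72.47443389892578)
```

Call:
nudge_tcp(deltas=[[[0.01,0,0,0,0],[0.01,0,0,0,0],[0.01,0,0,0,0],[0.01,0,0,0,0],[0.01,0,0,0,0],[0.01,0,0,0,0],[0.01,0,0,0,0],[0.01,0,0,0,0],[0.01,0,0,0,0],[0.01,0,0,0,0],[0.01,0,0,0,0],[0.01,0,0,0,0]]])

```text
t: 17.47
eef_pos: [0.5531, 0.0173, 0.2]
ee_rot: [3.142, 0.0, 0.229]
force: [0.2, 0.1, -0.4]
width: 0.0236
gripper_force: 45.0
```

```bash
python3 - <<'E'
from tb import *
tube("side",(290,180,380,330)); print(arm.job_done())
E
```

```text
side bbox [302 180  42  69 819] c [321.2906 217.4432] minrect ((319.7348327636719, 215.2052001953125), (76.44933319091797, 13.576177597045898), 58.33924865722656)
the job is handed in; nothing more can be done
None
```

I handed the job in at about 17.5 s without seeing a verdict: the trough measured home on both pegs and released, and the long tube is held still above it, leaning about 0.75 rad with its foot about 0.13 m above the bench.

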